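# Unclip the clay spice jar from the kitchen rail and seat it on its board

## Task

Take the orange clay jar off the rail: slowly squeeze the red lever of its hanger fully against the horn while it hangs, so that the keeper under the rail swings open, and keep it squeezed while you lift the jar gently off and draw it towards you, never forcing the hanger against the rail. Then lower it gently, by feel, until it stands upright on the cork pad in the round recess of the dark wooden board, let go so that the keeper snaps shut, and move clear. Leave the dark jar hanging and everything else where it is.

Things in the scene. Friction and masses are not known exactly. Their poses are not given: they have to be found in the camera images.
- jar: Orange clay jar with steel hanger, 0.35-0.6 kg, loose, hanging with its underside 50 mm over the table. Origin: centre of underside; z up, x square to the rail, at first away from the robot, y along the rail. Foot 54 mm dia, 14 high, 3 bevel below; belly 74 dia at height 45; lid top at 72; above it the bail and hanger, 225 high in all. Centre of mass near x=0.
- keeper (a joint): Red sprung keeper, rad: 0 shut, 0.43 fully open (hard stop), snaps shut when let go. L-shaped: its toe (5 thick, 12 wide in y, top 9.5 mm below point hook) blocks the rail; shut, the rail cannot push it down. Fully open, the toe's end is 6.5 mm to +x of point hook: the 10 mm rail passes with 1.5 mm spare each side between shank and toe. Jar raised 20-36 mm: rail is below the toe, draw jar off to -x.
- grip (a point): Where to pinch, along jar x: 10.5 mm to -x of and 60 above point hook, 260 over the table hanging. Midway between the horn's flat outer face (10.5 to -x, 22 wide in y, top 15 higher) and the squeezed lever's outer side; shut, their middle is 9.5 to +x. Width 40 mm shut, 21.5 open. Fingertip room 25 below. 8 N starts the lever, 12 holds it: use 20-40 N, in steps: a fast squeeze knocks the rail.
- dark_jar: Black clay jar with the same hanger, on the same rail, 100 to 180 mm from the orange jar; leave it alone. Origin: centre of its underside.
- rail: Steel rail: round bar 10 mm dia, 360 long, axis 200 mm above the table, on a dark post (16 dia, 212 high) at each end with a wooden foot (160 across the rail, 50 along it, 12 high). Fixed. Origin on the table under the bar's middle; y along the bar, x square to it, away from the robot.
- seat (a point): Centre of the recess in the dark wooden board (120 x 120 x 26 mm, fixed on the table), 11 mm above the table; z up. Recess 61 mm dia (7 wider than the jar's foot), bevelled mouth 3 mm, rim at 26 mm. Its floor is a cork pad (58 dia) that lies 1 to 6 mm above this point; its height differs each time and is not measured: lower until it is felt.
- mortar: Grey stone mortar, 124 mm across, 65 mm high. Leave it. Origin: centre of its underside.
- cutlery_cup: Spiked clay cup with forks, 90 mm across, 180 mm high with the forks. Leave it. Origin: centre of its underside.
- pitcher: Clay pitcher, 156 mm across, 215 mm high, handle at one side. Leave it. Origin: centre of its underside.
- tin: Tin can, 64 mm across, 90 mm high. Leave it. Origin: centre of its underside.
- hook (a point): Point in the hanger where the rail's axis lies while hanging: x=0, 150 mm above the jar's underside; jar's axes. Above it a downward-open V seat; 6.5 mm to -x the flat inner face of the shank (20 wide in y), which runs from 46 mm below to the crown, 15 above; 46 mm below it the top of the plate that carries the hanger. Only the keeper closes the +x side and the underside.
- lever (a point): Centre of the red round bar (10 mm dia, 22 mm long in y) at the top of the keeper's lever: shut, 24 mm to +x of and 2 mm below point grip; squeezed fully, 6 mm to +x of and 2 mm above it. As it rises 4 mm under the finger, friction presses the hanger down on the rail unless the gripper yields.
There are look-alikes about, which are no part of the job. Leave any green look-alike of the jar alone. Leave any purple look-alike of the part that bears seat alone.

How it is judged (in metres and radians):
On the way, in this order (a step that is already met when the one before it is completed fails the run):
1. The keeper is squeezed fully open by the fingers while the orange jar still hangs on the rail (within 8 mm of its hanging height) (value of joint keeper above 0.38 rad and contact force between the fingers and jar above 3 N and z of jar in the frame of rail below 0.058 m and x of jar in the frame of rail above -0.02 m), for 0.2 s.
2. The jar is off the rail: more than 50 mm to the robot's side of it and held clear of the table (over 30 mm), not touching the rail (x of jar in the frame of rail below -0.05 m and height (world z) of jar above 0.03 m and contact force between jar and rail below 0.1 N), for 0.2 s.
At the end, for the whole second after the job is handed in: The orange jar stands on the pad in the board's recess: its foot's centre within 6 mm of the recess's centre, its underside less than 8.5 mm above the seat point, upright within 4 degrees, at rest, its keeper sprung shut, released; the dark jar still hangs within 30 mm of where it was (horizontal distance between jar and seat below 0.006 m and z of jar in the frame of seat below 0.0085 m and angle between jar's own z axis and vertical below 0.07 rad and linear speed of jar below 0.02 m/s and value of joint keeper below 0.08 rad and distance of dark_jar from where it was at the start of the episode below 0.03 m); the robot touches nothing.
It fails at once if The orange jar's hanger is forced against the rail with more than 20 N (contact force between jar and rail above 20 N).
It fails at once if The hanger drags or catches on the rail with more than 8 N while the jar is being lifted off (raised over 6 mm) (z of jar in the frame of rail above 0.056 m and contact force between jar and rail above 8 N).
It fails at once if The jar is pressed or dropped on the board or its pad with more than 30 N (contact force between jar and board above 30 N).
It fails at once if The dark jar is moved by more than 30 mm (distance of dark_jar from where it was at the start of the episode above 0.03 m).
It fails at once if The mortar, cutlery cup, pitcher or tin is moved by more than 30 mm (distance of any of mortar, cutlery_cup, pitcher, tin from where it was at the start of the episode above 0.03 m).
It also fails if it takes over 72 s, if anything falls off the work surface, if the arm or the gripper's body presses on something with over 40 N, if the wrist force passes 120 N, or if a joint passes its speed limit or range.

## Robot

A 6-joint arm with a two-finger parallel gripper is mounted at the origin on the work surface. World frame = base frame: x ahead of the robot, y to its left, z up, the work surface at z = 0. Lengths are in mm, angles in rad, forces in N, time in s.
With the tool pointing down it reaches from about 350 to 775 mm from the base axis. Payload 7.3 kg.
Tool frame: the origin (TCP) lies at the very end of the fingers, on their centre line; the grasp point (between the pads) lies 19 mm behind it; z points along the fingers, y is the line along which they close (so a half turn about z gives the same grasp; the last joint's range is limited). The gripper opens to 92 mm and grips with 3 to 60 N. Pads are 19 mm wide; open, the fingers measure 130 mm over their backs; the gripper's body (75 mm by 190 mm) begins 47 mm behind the grasp point.
Start: joints at [-1.365, 0.342, 1.524, -0, 1.275, -0.146], TCP at [180.932, -492.858, 226.741] pointing down, gripper open.
Joint ranges: [-2.53, 2.53], [-0.77, 2.02], [0.04, 2.7], [-1, 4.14], [0.28, 2.66], [-3.11, 3.11]. Speed limits (rad/s): [2.57, 2.57, 3.14, 3.14, 3.14, 3.14].

## Interface

Orientations are given as [roll, pitch, yaw] about the fixed x, y, z axes, in that order (R = Rz(yaw) Ry(pitch) Rx(roll)).
In Python, from plant import bot gives the robot as it stands.
- The arm moves only by the tool jog_arm, never from a script. Its argument "targets" is a list of rows, each an object with "xyz": the shift along the tool's x, y, z as a fraction of full scale, a list of three; "spin": the turn about the tool's z as a fraction of full scale. In form: [{"xyz": [x, y, z], "spin": spin}, ...]. A call has exactly 10 rows; each row shifts and turns the commanded pose from where the row before left it, along the tool's axes as they then stand; what a row does not reach is not made up. Full scale, the value 1, is 80 mm for a shift and 0.1 rad for a turn. A row lasts 1/8 s, in which the tool goes at most 62.5 mm and 10.7 degrees, less where a joint would pass 70% of its speed; a pose out of reach is approached as far as the arm can. A call with a number of a shift or a turn outside -1 to 1 is refused whole. A call with a gripper value outside its range is refused whole. "gripper" is the opening in per cent of the stroke, from 0 (shut) to 100 (fully open), set as the call begins (left out, the last holds). The fingers move at their own pace and stop on an object; the grip force is fixed at half the most. Time passes only in rows, so rows that do not move let the fingers close, or fill a call up. It gives the time, the measured TCP pose, the force, the opening and the grip force at its end, in the units of the state.
- bot.get_obs(): the state, without advancing time (a new reading comes with each control period).
- bot.capture(name): name is "scene" or "side" or "wrist"; returns the picture (480x640x3 uint8, blue, green, red); there is no depth.
- bot.get_calibration(name): a dict with "vfov" (degrees; the focal length in pixels is half the picture's height over the tangent of half this angle, whatever the lens; pixels are square), "cx", "cy" (the principal point, pixels), "eye" and "rotation" of the camera in the world. Camera axes: x right, y down, z forward; pixel columns grow to the right and rows downward; lengths in mm; the calibration is good to about 2 mm. A picture is of the moment at which its call begins: read the wrist's pose just before it. get_calibration takes no time and is no camera call; for the wrist camera it gives the pose at the moment of the call.
- bot.close_job(): hands the job in; it is judged then, once.
The state is a dict: "time": time; "joint_positions": joint angles; "dq": joint speeds; "tau": joint torques, N m; "tool_pos": TCP position; "tcp_rot": TCP orientation; "contact_force": force on the tool from outside, world axes, zero at the start; "moment": the same for the moment, N m; "grip_width": finger opening in mm; "finger_force": force on a finger pad.
Only numpy, scipy, OpenCV 4.12 (cv2) and the standard library are available. Lean on these libraries where they do the work, as an engineer would, in place of code of your own. Each camera call takes 0.05 s, during which the arm holds its last target. There are 200 camera calls.

## Working session

There is one attempt and no reset: what is moved stays moved. The work goes in short steps, Python scripts to look and compute and a tool call to move; the robot and the scene stay as the last step left them, time stands still between calls to the robot, and variables do not carry over. Pictures are saved under pics/ and viewed, at most 10 in all, crops included, and the job is handed in when it is done.

Besides the shell and the picture viewer there is one more tool, called after ">>>" by a JSON object that holds its "op" and its "data". jog_arm: Moves the arm, as the interface text tells. Shift numbers are shares of 80 mm and turn numbers shares of 0.1 rad, none past 1 either way. Its arguments: {"type":"object","properties":{"targets":{"type":"array","items":{"type":"object","properties":{"xyz":{"type":"array","items":{"type":"number"}},"spin":{"type":"number"}}}},"gripper":{"type":"number"}},"required":["targets"]}

```bash
ls; mkdir -p pics; python3 - <<'E'
from plant import bot
import cv2
o=bot.get_obs()
for k in o: print(k,o[k])
for n in("scene","side","wrist"):
    c=bot.get_calibration(n); print(n,c)
    cv2.imwrite(f"pics/{n}0.png",bot.capture(n))
E
```

```text
pics
time 0.0
joint_positions [-1.36499168e+00  3.42726362e-01  1.52504017e+00 -2.66904601e-05
  1.27536786e+00 -1.46045887e-01]
dq [ 0.00088171 -0.00014798  0.00057699 -0.0012325   0.00085454 -0.00014891]
tau [ 1.15057514e-04 -4.31246710e+01 -2.44215059e+01  7.18762306e-02
  5.59891749e-02 -1.41873629e-04]
tool_pos [ 180.83957707 -492.43459416  226.03498344]
tcp_rot [-3.14006362e+00 -1.99114259e-04  3.51858170e-01]
contact_force [-0.11149396  0.5205918   1.13325813]
moment [ 0.04847887 -0.04872107 -0.01481528]
finger_force 0.0
grip_width 92.03068614804353
scene {'vfov': 44.038892799394006, 'cx': 328.10325347272413, 'cy': 234.06776551454408, 'eye': array([1499.1055886 ,  122.7054674 , 1102.39811284]), 'rotation': array([-2.34488891, -0.01457129,  1.71854867])}
side {'vfov': 44.230580141243536, 'cx': 315.1171266279188, 'cy': 232.250599189654, 'eye': array([174.51894006, 857.49139741, 984.07406104]), 'rotation': array([-2.28516461e+00,  1.43153321e-03, -2.71755041e+00])}
wrist {'vfov': 68.08568028691226, 'cx': 318.4719510117066, 'cy': 238.1588452347013, 'eye': array([ 255.77677519, -465.01594244,  385.440788  ]), 'rotation': array([ 2.84439868e+00,  6.17280918e-04, -1.21891959e+00])}
```

View pics/scene0.png

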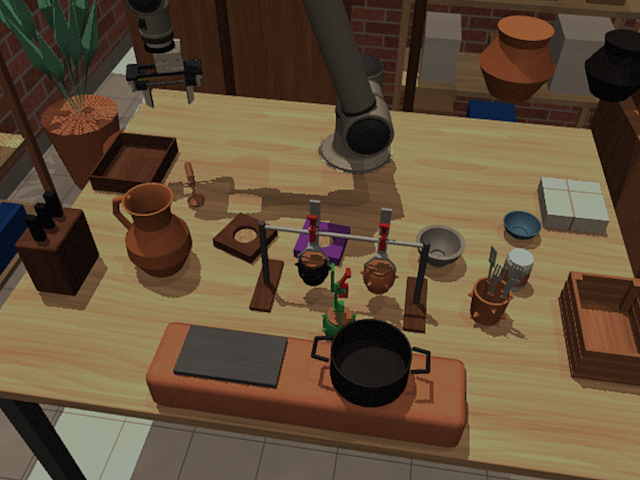

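View pics/side0.png

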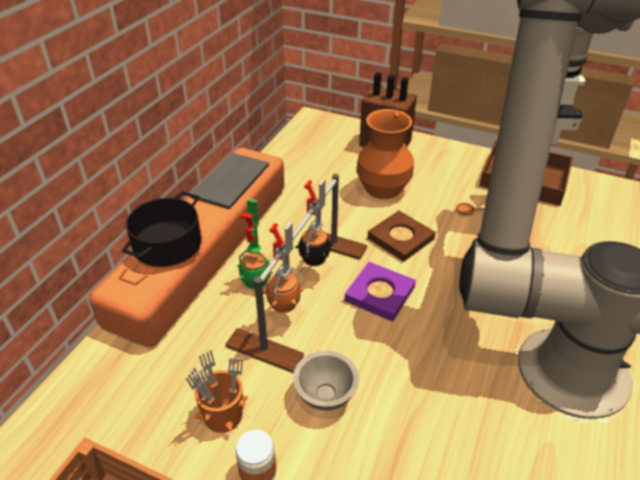

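```bash
cat >h.py <<'E'
import numpy as np,cv2
from scipy.spatial.transform import Rotation as R
def ray(c,u,v):
    f=240/np.tan(np.radians(c['vfov']/2))
    d=R.from_euler('xyz',c['rotation']).as_matrix()@np.array([(u-c['cx'])/f,(v-c['cy'])/f,1])
    return c['eye'],d/np.linalg.norm(d)
def plane(c,u,v,z):
    e,d=ray(c,u,v); return e+d*(z-e[2])/d[2]
def proj(c,p):
    f=240/np.tan(np.radians(c['vfov']/2))
    q=R.from_euler('xyz',c['rotation']).as_matrix().T@(np.array(p,float)-c['eye'])
    return q[:2]/q[2]*f+[c['cx'],c['cy']]
def tri(*obs):
    A=0;b=0
    for c,u,v in obs:
        e,d=ray(c,u,v);M=np.eye(3)-np.outer(d,d);A=A+M;b=b+M@e
    p=np.linalg.solve(A,b)
    return p,[proj(c,p)-[u,v] for c,u,v in obs]
E
python3 - <<'E'
import cv2
a=cv2.imread("pics/scene0.png")[190:340,230:430]; cv2.imwrite("pics/sc1.png",cv2.resize(a,None,fx=4,fy=4,interpolation=cv2.INTER_CUBIC))
a=cv2.imread("pics/side0.png")[170:320,240:440]; cv2.imwrite("pics/si1.png",cv2.resize(a,None,fx=4,fy=4,interpolation=cv2.INTER_CUBIC))
E
```

```text
(no output)
```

View pics/sc1.png

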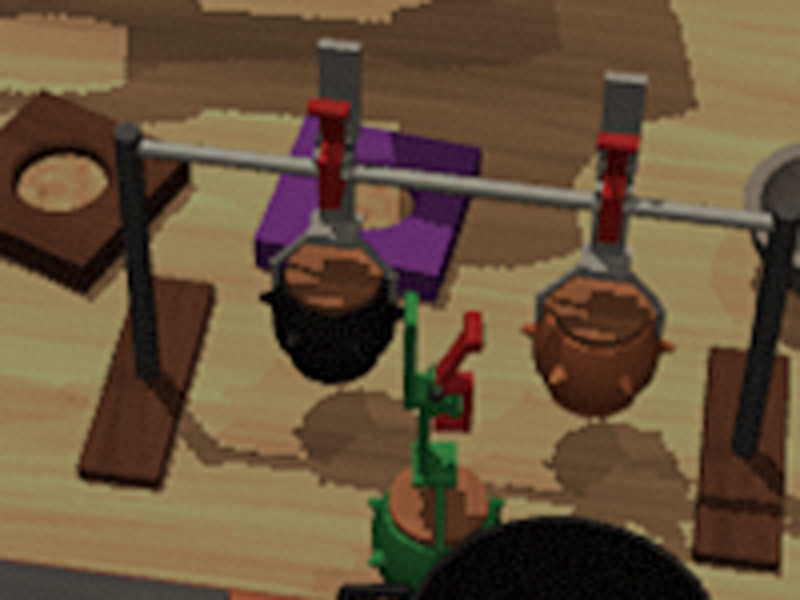

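View pics/si1.png

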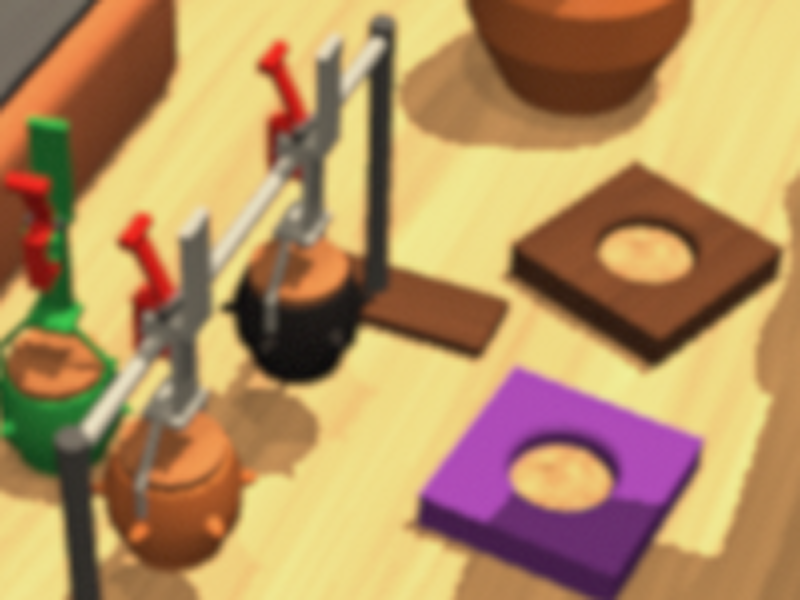

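```bash
python3 - <<'E'
from plant import bot
from h import *
S=bot.get_calibration("scene");D=bot.get_calibration("side")
s=lambda x,y:(S,(x+.5)/4-.5+230,(y+.5)/4-.5+190)
d=lambda x,y:(D,(x+.5)/4-.5+240,(y+.5)/4-.5+170)
P=lambda n,a,b,z:print(n,*[np.round(v,1) for v in tri(s(*a),d(*b))],plane(*s(*a),z).round(1),plane(*d(*b),z).round(1))
P("postL",(127,131),(381,22),212)
P("postR",(783,217),(72,436),212)
P("horn",(627,77),(195,213),275)
P("lever",(619,142),(135,228),258)
P("darkhorn",(340,43),(330,40),275)
P("darklever",(329,107),(275,50),258)
P("recess",(62,182),(647,250),26)
# board corners top z=26 (side)
for p in [(636,163),(780,254),(655,343),(513,248)]: print(plane(*d(*p),26).round(1))
E
```

```text
postL [ 582.2 -148.9  211.7] [[-0.3 -0.4]
 [-0.3  0.4]] [ 583.7 -147.9  212. ] [ 582.  -150.2  212. ]
postR [586.9 207.7 208.8] [[-0.8 -0.8]
 [-1.   0.9]] [592.3 209.2 212. ] [584.5 207.6 212. ]
horn [566.9 116.8 278.8] [[-1.  -1.2]
 [-1.2  1.2]] [565.9 119.1 275. ] [568.4 108.7 275. ]
lever [598.  117.3 260.2] [[-0.7 -0.8]
 [-0.8  0.8]] [597.8 118.9 258. ] [598.9 112.4 258. ]
darkhorn [564.7 -34.6 278.4] [[-0.7 -1. ]
 [-0.9  1. ]] [563.9 -33.1 275. ] [566.3 -42.8 275. ]
darklever [596.4 -35.5 261.6] [[-0.9 -1.2]
 [-1.   1.1]] [595.9 -33.7 258. ] [598.3 -44.5 258. ]
recess [ 438.  -239.1   20.6] [[-0.7 -0.9]
 [-0.8  0.9]] [ 446.2 -234.8   26. ] [ 435.8 -236.9   26. ]
[ 468.9 -316.2   26. ]
[ 359.7 -267.    26. ]
[ 405.3 -158.4   26. ]
[ 512.1 -204.7   26. ]
```

>>> {"op": "jog_arm", "data": {"targets": [{"xyz": [0, 0, -0.15], "spin": -1}, {"xyz": [0, 0, -0.15], "spin": -1}, {"xyz": [0, 0, -0.15], "spin": -1}, {"xyz": [0, 0, -0.15], "spin": -1}, {"xyz": [0, 0, -0.15], "spin": -1}, {"xyz": [0, 0, -0.15], "spin": -1}, {"xyz": [0, 0, -0.15], "spin": -1}, {"xyz": [0, 0, -0.15], "spin": -1}, {"xyz": [0, 0, -0.15], "spin": -1}, {"xyz": [0, 0, -0.15], "spin": -1}], "gripper": 100}}

```text
time: 1.4
tool_pos: [180.9, -492.7, 346.8]
tcp_rot: [-3.141, -0.001, 1.355]
contact_force: [0.6, 0.2, -0.1]
grip_width: 91.6
finger_force: 0.0
```

>>> {"op": "jog_arm", "data": {"targets": [{"xyz": [0, 0, 0], "spin": -1}, {"xyz": [0, 0, 0], "spin": -1}, {"xyz": [0, 0, 0], "spin": -0.05}, {"xyz": [0.5, 0.5, 0], "spin": 0}, {"xyz": [0.5, 0.5, 0], "spin": 0}, {"xyz": [0.5, 0.5, 0], "spin": 0}, {"xyz": [0.5, 0.5, 0], "spin": 0}, {"xyz": [0.5, 0.5, 0], "spin": 0}, {"xyz": [0.5, 0.5, 0], "spin": 0}, {"xyz": [0.2, 0.2, 0], "spin": 0}]}}

```text
time: 2.65
tool_pos: [442.1, -238.1, 346.6]
tcp_rot: [3.141, -0.001, 1.558]
contact_force: [-1.0, -1.0, -0.1]
grip_width: 91.8
finger_force: 0.0
```

```bash
python3 - <<'E'
from plant import bot
import cv2,pickle
for i in range(3): bot.capture("wrist")
c=bot.get_calibration("wrist"); im=bot.capture("wrist")
cv2.imwrite("pics/w1.png",im); pickle.dump(c,open("w1.pkl","wb")); print(c, bot.get_obs()["tool_pos"])
E
```

```text
{'vfov': 68.08568028691226, 'cx': 318.4719510117066, 'cy': 238.1588452347013, 'eye': array([ 442.26528267, -159.97510377,  505.75081643]), 'rotation': array([ 2.84343941e+00,  1.24075050e-04, -1.31246285e-02])} [ 440.32766168 -240.46671365  346.50162001]
```

View pics/w1.png

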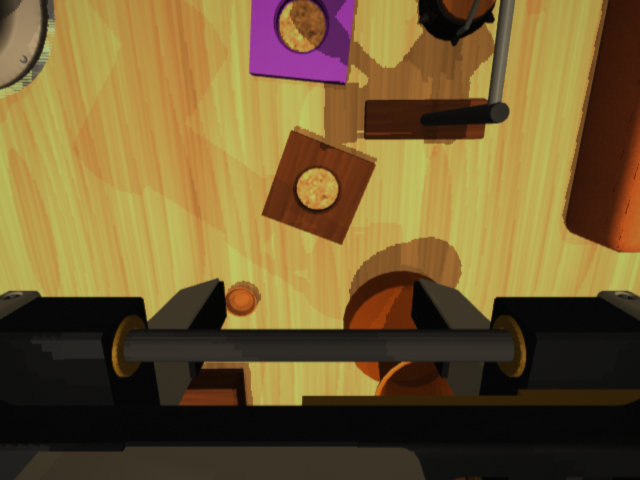

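>>> {"op": "jog_arm", "data": {"targets": [{"xyz": [0.5, 0.19, 0], "spin": 0}, {"xyz": [0.5, 0.19, 0], "spin": 0}, {"xyz": [0.5, 0.19, 0], "spin": 0}, {"xyz": [0.5, 0.19, 0], "spin": 0}, {"xyz": [0.5, 0.19, 0], "spin": 0}, {"xyz": [0.5, 0.19, 0], "spin": 0}, {"xyz": [0.5, 0.19, 0], "spin": 0}, {"xyz": [0.5, 0.19, 0], "spin": 0}, {"xyz": [0.4, 0.1, 0], "spin": 0}, {"xyz": [0, 0, 0], "spin": 0}]}}

```text
time: 4.1
tool_pos: [575.2, 110.1, 346.1]
tcp_rot: [-3.141, 0.0, 1.557]
contact_force: [-0.4, -0.6, -0.5]
grip_width: 91.4
finger_force: 0.0
```

```bash
python3 - <<'E'
from plant import bot
import cv2,pickle
from h import *
for i in range(3): bot.capture("wrist")
c=bot.get_calibration("wrist"); im=bot.capture("wrist")
cv2.imwrite("pics/w2.png",im); pickle.dump(c,open("w2.pkl","wb")); print(c, bot.get_obs()["tool_pos"])
w=pickle.load(open("w1.pkl","rb"))
print("recess",plane(w,318,188,26).round(1))
for p in [(295,130),(375,162),(342,243),(263,213)]: print(plane(w,*p,26).round(1))
print("post",plane(w,501,112,212).round(1))
for p in [(574,114,260),(598,114,258),(564,114,275),(584.5,114,200)]: print(proj(c,p).round(1))
a=im[80:380,150:500]; cv2.imwrite("pics/w2c.png",cv2.resize(a,None,fx=2,fy=2,interpolation=cv2.INTER_CUBIC))
E
```

```text
{'vfov': 68.08568028691226, 'cx': 318.4719510117066, 'cy': 238.1588452347013, 'eye': array([576.4746728 , 187.89500355, 505.94499444]), 'rotation': array([ 2.84265207e+00, -2.73475988e-04, -1.59823692e-02])} [574.91207527 107.98354514 346.83699831]
recess [ 440.6 -236.3   26. ]
[ 411.9 -160.8   26. ]
[ 516.6 -202.8   26. ]
[ 473.6 -315.    26. ]
[ 364.1 -270.    26. ]
post [ 584.7 -149.2  212. ]
[316.6 235.7]
[349.6 234.4]
[301.8 242.2]
[328.8 216. ]
```

View pics/w2c.png

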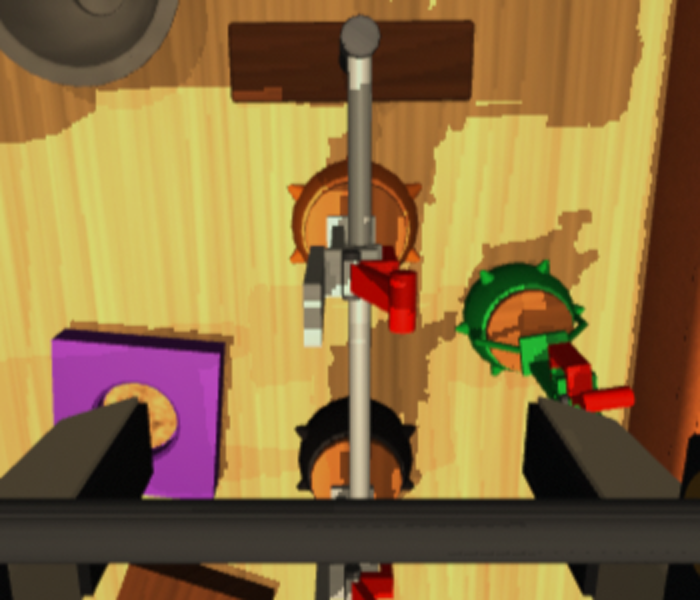

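```bash
python3 - <<'E'
import pickle
from h import *
c=pickle.load(open("w2.pkl","rb"))
q=lambda x,y,z:print(plane(c,(x+.5)/2-.5+150,(y+.5)/2-.5+80,z).round(1))
q(304,324,275);q(323,324,275);q(313,302,275);q(313,345,275)
q(390,302,258);q(416,302,258);q(403,275,262);q(403,330,258)
q(360,37,212);q(349,400,200);q(371,400,200);q(360,350,200)
q(349,130,200);q(371,130,200)
E
```

```text
[563.9 114.4 275. ]
[570.4 114.2 275. ]
[567.2 122.1 275. ]
[566.8 106.7 275. ]
[594.5 116.8 258. ]
[603.9 116.7 258. ]
[598.7 127.8 262. ]
[599.3 106.  258. ]
[585.6 210.2 212. ]
[579.8  52.8 200. ]
[590.1  52.7 200. ]
[585.1  77.6 200. ]
[581.2 175.  200. ]
[590.3 174.9 200. ]
```

>>> {"op": "jog_arm", "data": {"targets": [{"xyz": [0.0875, 0.115, 0], "spin": 0}, {"xyz": [0, 0, 0.15], "spin": 0}, {"xyz": [0, 0, 0.2], "spin": 0}, {"xyz": [0, 0, 0.2], "spin": 0}, {"xyz": [0, 0, 0.2], "spin": 0}, {"xyz": [0, 0, 0.2], "spin": 0}, {"xyz": [0, 0, 0.15], "spin": 0}, {"xyz": [0, 0, 0.12], "spin": 0}, {"xyz": [0, 0, 0.08], "spin": 0}, {"xyz": [0, 0, 0.02], "spin": 0}], "gripper": 76}}

```text
time: 5.55
tool_pos: [584.3, 116.5, 240.8]
tcp_rot: [-3.141, 0.0, 1.557]
contact_force: [1.1, -0.1, 0.2]
grip_width: 69.7
finger_force: 0.0
```

```bash
python3 - <<'E'
from plant import bot
import cv2,pickle
from h import *
L=[];F=[]
for i in range(6):
    im=bot.capture("wrist"); o=bot.get_obs(); L.append(o["tool_pos"]);F.append(o["contact_force"])
print(np.array(L).round(1),np.mean(F,0).round(2),o["grip_width"])
c=bot.get_calibration("wrist");pickle.dump(c,open("w3.pkl","wb"))
a=im[150:390,180:480]; cv2.imwrite("pics/w3c.png",cv2.resize(a,None,fx=2.5,fy=2.5,interpolation=cv2.INTER_CUBIC))
print(c)
E
```

```text
[[584.3 116.6 241. ]
 [584.4 116.5 241.3]
 [584.5 116.6 241.5]
 [584.5 116.6 241.5]
 [584.5 116.6 241.6]
 [584.5 116.6 241.5]] [ 0.12 -0.08 -0.25] 69.51641550858
{'vfov': 68.08568028691226, 'cx': 318.4719510117066, 'cy': 238.1588452347013, 'eye': array([585.71109072, 196.36197776, 400.81606172]), 'rotation': array([ 2.84335057e+00, -1.30020646e-03, -1.39029612e-02])}
```

View pics/w3c.png

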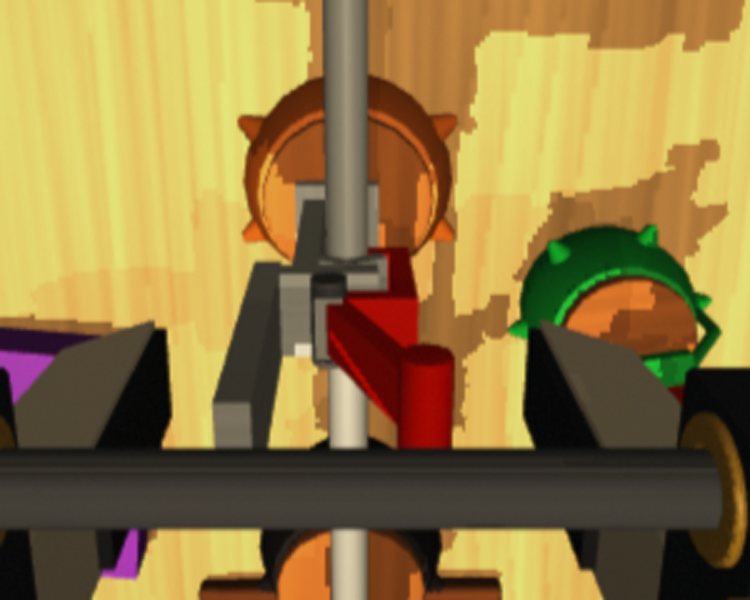

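```bash
python3 - <<'E'
import pickle
from h import *
c=pickle.load(open("w3.pkl","rb"))
q=lambda x,y,z:print(plane(c,(x+.5)/2.5-.5+180,(y+.5)/2.5-.5+150,z).round(1))
q(215,402,275);q(251,402,275)
q(401,365,258);q(454,365,258);q(428,346,263)
q(165,327,241);q(527,327,241)
q(326,200,200);q(368,200,200);q(329,430,200);q(368,430,200)
E
```

```text
[564.1 128.1 275. ]
[569.8 128.  275. ]
[594.5 125.7 258. ]
[603.9 125.5 258. ]
[598.7 131.6 263. ]
[549.4 126.1 241. ]
[620.1 125.1 241. ]
[580.3 139.9 200. ]
[590.1 139.8 200. ]
[579.8  79.  200. ]
[589.7  78.8 200. ]
```

>>> {"op": "jog_arm", "data": {"targets": [{"xyz": [0, -0.006, 0], "spin": 0}, {"xyz": [0, 0, 0], "spin": 0}, {"xyz": [0, 0, 0], "spin": 0}, {"xyz": [0, 0, 0], "spin": 0}, {"xyz": [0, 0, 0], "spin": 0}, {"xyz": [0, 0, 0], "spin": 0}, {"xyz": [0, 0, 0], "spin": 0}, {"xyz": [0, 0, 0], "spin": 0}, {"xyz": [0, 0, 0], "spin": 0}, {"xyz": [0, 0, 0], "spin": 0}], "gripper": 46.5}}

```text
time: 7.1
tool_pos: [583.8, 116.6, 241.1]
tcp_rot: [3.142, 0.0, 1.557]
contact_force: [-0.8, 0.1, 0.7]
grip_width: 42.6
finger_force: 0.0
```

>>> {"op": "jog_arm", "data": {"targets": [{"xyz": [0, 0, 0], "spin": 0}, {"xyz": [0, 0, 0], "spin": 0}, {"xyz": [0, 0, 0], "spin": 0}, {"xyz": [0, 0, 0], "spin": 0}, {"xyz": [0, 0, 0], "spin": 0}, {"xyz": [0, 0, 0], "spin": 0}, {"xyz": [0, 0, 0], "spin": 0}, {"xyz": [0, 0, 0], "spin": 0}, {"xyz": [0, 0, 0], "spin": 0}, {"xyz": [0, 0, 0], "spin": 0}], "gripper": 43}}

```text
time: 8.35
tool_pos: [583.7, 116.6, 241.1]
tcp_rot: [-3.141, 0.0, 1.557]
contact_force: [-2.1, 0.8, 1.2]
grip_width: 39.3
finger_force: 9.2
```

>>> {"op": "jog_arm", "data": {"targets": [{"xyz": [0, -0.008, -0.002], "spin": 0}, {"xyz": [0, -0.008, -0.002], "spin": 0}, {"xyz": [0, 0, 0], "spin": 0}, {"xyz": [0, 0, 0], "spin": 0}, {"xyz": [0, 0, 0], "spin": 0}, {"xyz": [0, 0, 0], "spin": 0}, {"xyz": [0, 0, 0], "spin": 0}, {"xyz": [0, 0, 0], "spin": 0}, {"xyz": [0, 0, 0], "spin": 0}, {"xyz": [0, 0, 0], "spin": 0}], "gripper": 40}}

```text
time: 9.6
tool_pos: [582.6, 116.6, 241.5]
tcp_rot: [3.141, 0.0, 1.557]
contact_force: [2.5, 0.1, 2.7]
grip_width: 36.3
finger_force: 11.8
```

>>> {"op": "jog_arm", "data": {"targets": [{"xyz": [0, -0.007, -0.005], "spin": 0}, {"xyz": [0, -0.007, -0.005], "spin": 0}, {"xyz": [0, 0, 0], "spin": 0}, {"xyz": [0, 0, 0], "spin": 0}, {"xyz": [0, 0, 0], "spin": 0}, {"xyz": [0, 0, 0], "spin": 0}, {"xyz": [0, 0, 0], "spin": 0}, {"xyz": [0, 0, 0], "spin": 0}, {"xyz": [0, 0, 0], "spin": 0}, {"xyz": [0, 0, 0], "spin": 0}], "gripper": 37}}

```text
time: 10.85
tool_pos: [581.2, 116.6, 242.0]
tcp_rot: [-3.141, 0.0, 1.557]
contact_force: [-0.6, -0.3, -0.3]
grip_width: 34.2
finger_force: 10.4
```

Balanced; continue.

>>> {"op": "jog_arm", "data": {"targets": [{"xyz": [0, -0.008, -0.004], "spin": 0}, {"xyz": [0, -0.008, -0.004], "spin": 0}, {"xyz": [0, 0, 0], "spin": 0}, {"xyz": [0, 0, 0], "spin": 0}, {"xyz": [0, 0, 0], "spin": 0}, {"xyz": [0, 0, 0], "spin": 0}, {"xyz": [0, 0, 0], "spin": 0}, {"xyz": [0, 0, 0], "spin": 0}, {"xyz": [0, 0, 0], "spin": 0}, {"xyz": [0, 0, 0], "spin": 0}], "gripper": 34}}

```text
time: 12.1
tool_pos: [580.2, 116.6, 242.9]
tcp_rot: [3.141, 0.0, 1.557]
contact_force: [-0.0, -0.2, 0.6]
grip_width: 30.9
finger_force: 11.6
```

>>> {"op": "jog_arm", "data": {"targets": [{"xyz": [0, -0.008, -0.004], "spin": 0}, {"xyz": [0, -0.008, -0.004], "spin": 0}, {"xyz": [0, 0, 0], "spin": 0}, {"xyz": [0, 0, 0], "spin": 0}, {"xyz": [0, 0, 0], "spin": 0}, {"xyz": [0, 0, 0], "spin": 0}, {"xyz": [0, 0, 0], "spin": 0}, {"xyz": [0, 0, 0], "spin": 0}, {"xyz": [0, 0, 0], "spin": 0}, {"xyz": [0, 0, 0], "spin": 0}], "gripper": 31}}

```text
time: 13.35
tool_pos: [578.8, 116.6, 243.6]
tcp_rot: [3.142, 0.0, 1.557]
contact_force: [-0.1, 0.4, 1.7]
grip_width: 28.5
finger_force: 12.5
```

>>> {"op": "jog_arm", "data": {"targets": [{"xyz": [0, -0.008, -0.005], "spin": 0}, {"xyz": [0, -0.008, -0.005], "spin": 0}, {"xyz": [0, 0, 0], "spin": 0}, {"xyz": [0, 0, 0], "spin": 0}, {"xyz": [0, 0, 0], "spin": 0}, {"xyz": [0, 0, 0], "spin": 0}, {"xyz": [0, 0, 0], "spin": 0}, {"xyz": [0, 0, 0], "spin": 0}, {"xyz": [0, 0, 0], "spin": 0}, {"xyz": [0, 0, 0], "spin": 0}], "gripper": 28}}

```text
time: 14.6
tool_pos: [577.5, 116.6, 244.2]
tcp_rot: [-3.141, 0.0, 1.557]
contact_force: [0.1, 0.9, -1.2]
grip_width: 25.7
finger_force: 12.1
```

>>> {"op": "jog_arm", "data": {"targets": [{"xyz": [0, -0.008, -0.004], "spin": 0}, {"xyz": [0, -0.008, -0.004], "spin": 0}, {"xyz": [0, 0, 0], "spin": 0}, {"xyz": [0, 0, 0], "spin": 0}, {"xyz": [0, 0, 0], "spin": 0}, {"xyz": [0, 0, 0], "spin": 0}, {"xyz": [0, 0, 0], "spin": 0}, {"xyz": [0, 0, 0], "spin": 0}, {"xyz": [0, 0, 0], "spin": 0}, {"xyz": [0, 0, 0], "spin": 0}], "gripper": 25}}

```text
time: 15.85
tool_pos: [576.2, 116.7, 244.8]
tcp_rot: [-3.141, 0.0, 1.557]
contact_force: [-0.2, 0.4, -4.3]
grip_width: 23.1
finger_force: 12.2
```

>>> {"op": "jog_arm", "data": {"targets": [{"xyz": [0, -0.006, 0], "spin": 0}, {"xyz": [0, -0.005, 0], "spin": 0}, {"xyz": [0, 0, 0], "spin": 0}, {"xyz": [0, 0, 0], "spin": 0}, {"xyz": [0, 0, 0], "spin": 0}, {"xyz": [0, 0, 0], "spin": 0}, {"xyz": [0, 0, 0], "spin": 0}, {"xyz": [0, 0, 0], "spin": 0}, {"xyz": [0, 0, 0], "spin": 0}, {"xyz": [0, 0, 0], "spin": 0}], "gripper": 22.5}}

```text
time: 17.1
tool_pos: [575.4, 116.7, 244.9]
tcp_rot: [-3.142, 0.0, 1.557]
contact_force: [-1.6, -0.7, -3.4]
grip_width: 20.7
finger_force: 25.4
```

>>> {"op": "jog_arm", "data": {"targets": [{"xyz": [0, 0, 0], "spin": 0}, {"xyz": [0, 0, 0], "spin": 0}, {"xyz": [0, 0, 0], "spin": 0}, {"xyz": [0, 0, 0], "spin": 0}, {"xyz": [0, 0, 0], "spin": 0}, {"xyz": [0, 0, 0], "spin": 0}, {"xyz": [0, 0, 0], "spin": 0}, {"xyz": [0, 0, 0], "spin": 0}, {"xyz": [0, 0, 0], "spin": 0}, {"xyz": [0, 0, 0], "spin": 0}], "gripper": 18}}

```text
time: 18.35
tool_pos: [575.4, 116.7, 244.9]
tcp_rot: [-3.142, 0.0, 1.557]
contact_force: [-2.4, 0.6, -4.5]
grip_width: 21.3
finger_force: 29.8
```

>>> {"op": "jog_arm", "data": {"targets": [{"xyz": [0, -0.005, 0], "spin": 0}, {"xyz": [0, -0.005, 0], "spin": 0}, {"xyz": [0, 0, -0.005], "spin": 0}, {"xyz": [0, 0, -0.005], "spin": 0}, {"xyz": [0, 0, -0.005], "spin": 0}, {"xyz": [0, 0, 0], "spin": 0}, {"xyz": [0, 0, 0], "spin": 0}, {"xyz": [0, 0, 0], "spin": 0}, {"xyz": [0, 0, 0], "spin": 0}, {"xyz": [0, 0, 0], "spin": 0}], "gripper": 18}}

```text
time: 19.6
tool_pos: [574.6, 116.7, 246.1]
tcp_rot: [3.142, 0.0, 1.557]
contact_force: [0.1, 0.4, -5.7]
grip_width: 20.7
finger_force: 29.8
```

```bash
python3 - <<'E'
from plant import bot
import pickle,cv2
from h import *
F=[]
for i in range(6):
    im=bot.capture("wrist"); o=bot.get_obs(); F.append(np.r_[o["contact_force"],o["tool_pos"],o["moment"]])
print(np.mean(F,0).round(2),np.std(F,0).round(2),o["grip_width"],o["finger_force"])
cv2.imwrite("pics/w4.png",im); pickle.dump(bot.get_calibration("wrist"),open("w4.pkl","wb"))
cv2.imwrite("pics/w4c.png",cv2.resize(im[150:390,180:480],None,fx=2.5,fy=2.5,interpolation=cv2.INTER_CUBIC))
E
```

```text
[ 2.2000e-01 -6.0000e-02 -4.9600e+00  5.7462e+02  1.1670e+02  2.4612e+02
 -1.0000e-02 -8.0000e-02  3.0000e-02] [0.66 0.58 0.53 0.02 0.02 0.02 0.02 0.03 0.02] 20.861699483061155 29.822169542312622
```

View pics/w4c.png

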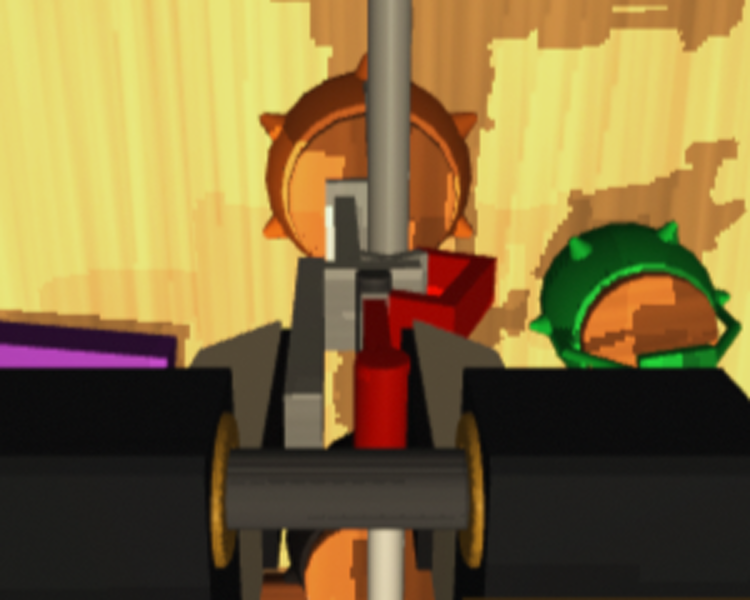

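```bash
python3 - <<'E'
import pickle
from h import *
c=pickle.load(open("w4.pkl","rb"))
q=lambda n,x,y,z:print(n,plane(c,(x+.5)/2.5-.5+180,(y+.5)/2.5-.5+150,z).round(1))
q("rail",368,200,200);q("rail",410,200,200)
q("belly",267,185,97);q("belly",470,185,97)
q("spk",260,115,97);q("spk",476,115,97);q("spk",362,58,97)
q("horn",285,394,276);q("horn",324,394,276)
q("lever",356,372,263);q("lever",409,372,263)
q("shank",325,300,216);q("shank",354,300,216)
E
```

```text
rail [580.3 138.6 200. ]
rail [590.4 138.4 200. ]
belly [546.3 115.6  97. ]
belly [619.2 114.6  97. ]
spk [544.9 141.   97. ]
spk [620.6 139.9  97. ]
spk [580.8 160.3  97. ]
horn [565.  127.5 276. ]
horn [571.4 127.4 276. ]
lever [576.7 124.7 263. ]
lever [586.  124.6 263. ]
shank [570.  119.4 216. ]
shank [576.6 119.3 216. ]
```

>>> {"op": "jog_arm", "data": {"targets": [{"xyz": [0, 0, -0.01], "spin": 0}, {"xyz": [0, 0, -0.01], "spin": 0}, {"xyz": [0, 0, -0.01], "spin": 0}, {"xyz": [0, 0, -0.01], "spin": 0}, {"xyz": [0, 0, -0.01], "spin": 0}, {"xyz": [0, 0, -0.01], "spin": 0}, {"xyz": [0, 0, -0.01], "spin": 0}, {"xyz": [0, 0, -0.01], "spin": 0}, {"xyz": [0, 0, 0], "spin": 0}, {"xyz": [0, 0, 0], "spin": 0}], "gripper": 18}}

```text
time: 21.15
tool_pos: [574.6, 116.7, 252.5]
tcp_rot: [-3.142, 0.0, 1.557]
contact_force: [-0.6, -0.4, -4.7]
grip_width: 21.1
finger_force: 29.8
```

>>> {"op": "jog_arm", "data": {"targets": [{"xyz": [0, 0, -0.015], "spin": 0}, {"xyz": [0, 0, -0.015], "spin": 0}, {"xyz": [0, 0, -0.015], "spin": 0}, {"xyz": [0, 0, -0.015], "spin": 0}, {"xyz": [0, 0, -0.015], "spin": 0}, {"xyz": [0, 0, -0.015], "spin": 0}, {"xyz": [0, 0, 0], "spin": 0}, {"xyz": [0, 0, 0], "spin": 0}, {"xyz": [0, 0, 0], "spin": 0}, {"xyz": [0, 0, 0], "spin": 0}]}}

```text
time: 22.4
tool_pos: [574.6, 116.7, 259.7]
tcp_rot: [-3.142, 0.0, 1.557]
contact_force: [-0.3, 0.7, -4.8]
grip_width: 20.4
finger_force: 29.8
```

>>> {"op": "jog_arm", "data": {"targets": [{"xyz": [0, 0, -0.02], "spin": 0}, {"xyz": [0, 0, -0.02], "spin": 0}, {"xyz": [0, 0, -0.02], "spin": 0}, {"xyz": [0, 0, -0.02], "spin": 0}, {"xyz": [0, 0, -0.02], "spin": 0}, {"xyz": [0, 0, -0.02], "spin": 0}, {"xyz": [0, 0, -0.02], "spin": 0}, {"xyz": [0, 0, -0.02], "spin": 0}, {"xyz": [0, 0, 0], "spin": 0}, {"xyz": [0, 0, 0], "spin": 0}]}}

```text
time: 23.65
tool_pos: [574.6, 116.7, 272.5]
tcp_rot: [-3.142, 0.0, 1.557]
contact_force: [0.4, -0.2, -5.4]
grip_width: 21.2
finger_force: 29.8
```

>>> {"op": "jog_arm", "data": {"targets": [{"xyz": [0, -0.02, 0], "spin": 0}, {"xyz": [0, -0.02, 0], "spin": 0}, {"xyz": [0, -0.02, 0], "spin": 0}, {"xyz": [0, -0.02, 0], "spin": 0}, {"xyz": [0, -0.02, 0], "spin": 0}, {"xyz": [0, -0.02, 0], "spin": 0}, {"xyz": [0, 0, 0], "spin": 0}, {"xyz": [0, 0, 0], "spin": 0}, {"xyz": [0, 0, 0], "spin": 0}, {"xyz": [0, 0, 0], "spin": 0}]}}

```text
time: 24.9
tool_pos: [565.1, 116.8, 272.5]
tcp_rot: [-3.142, 0.0, 1.557]
contact_force: [-0.4, 0.6, -6.0]
grip_width: 21.0
finger_force: 29.8
```

>>> {"op": "jog_arm", "data": {"targets": [{"xyz": [0, -0.1, 0], "spin": 0}, {"xyz": [0, -0.18, 0], "spin": 0}, {"xyz": [0, -0.2, 0], "spin": 0}, {"xyz": [0, -0.2, 0], "spin": 0}, {"xyz": [0, -0.2, 0], "spin": 0}, {"xyz": [0, -0.2, 0], "spin": 0}, {"xyz": [0, -0.2, 0], "spin": 0}, {"xyz": [0, -0.15, 0], "spin": 0}, {"xyz": [0, -0.1, 0], "spin": 0}, {"xyz": [0, 0, 0], "spin": 0}]}}

```text
time: 26.15
tool_pos: [442.3, 118.6, 272.7]
tcp_rot: [3.141, 0.0, 1.557]
contact_force: [0.7, -0.5, -4.7]
grip_width: 20.4
finger_force: 29.9
```

```bash
python3 - <<'E'
from plant import bot
from h import *
S=bot.get_calibration("scene");D=bot.get_calibration("side")
print("rim",plane(S,155,198,215).round(),plane(D,389,124,215).round())
print("belly",plane(S,158,238,100).round(),plane(D,386,165,100).round())
im=bot.capture("wrist");cv2.imwrite("pics/w5.png",im);print(bot.get_obs()["tool_pos"])
im=bot.capture("scene");cv2.imwrite("pics/s5.png",im)
E
```

```text
rim [ 547. -403.  215.] [ 542. -406.  215.]
belly [ 562. -412.  100.] [ 536. -394.  100.]
[442.8621678  118.55452205 272.7183418 ]
```

>>> {"op": "jog_arm", "data": {"targets": [{"xyz": [-0.08, -0.061, 0], "spin": 0}, {"xyz": [-0.16, 0, 0], "spin": 0}, {"xyz": [-0.24, 0, 0], "spin": 0}, {"xyz": [-0.3, 0, 0], "spin": 0}, {"xyz": [-0.3, 0, 0], "spin": 0}, {"xyz": [-0.3, 0, 0], "spin": 0}, {"xyz": [-0.3, 0, 0], "spin": 0}, {"xyz": [-0.3, 0, 0], "spin": 0}, {"xyz": [-0.3, 0, 0], "spin": 0}, {"xyz": [-0.3, 0, 0], "spin": 0}]}}

```text
time: 27.5
tool_pos: [434.6, -89.5, 272.6]
tcp_rot: [3.142, 0.0, 1.556]
contact_force: [-0.2, -0.1, -4.9]
grip_width: 20.7
finger_force: 30.0
```

>>> {"op": "jog_arm", "data": {"targets": [{"xyz": [-0.3, 0, 0], "spin": 0}, {"xyz": [-0.3, 0, 0], "spin": 0}, {"xyz": [-0.3, 0, 0], "spin": 0}, {"xyz": [-0.3, 0, 0], "spin": 0}, {"xyz": [-0.25, 0, 0], "spin": 0}, {"xyz": [-0.18, 0, 0], "spin": 0}, {"xyz": [-0.12, 0, 0], "spin": 0}, {"xyz": [-0.07, 0, 0], "spin": 0}, {"xyz": [-0.044, 0, 0], "spin": 0}, {"xyz": [0, 0, 0], "spin": 0}]}}

```text
time: 28.75
tool_pos: [432.8, -236.7, 272.6]
tcp_rot: [3.142, -0.0, 1.557]
contact_force: [0.5, -0.1, -5.0]
grip_width: 20.4
finger_force: 30.0
```

>>> {"op": "jog_arm", "data": {"targets": [{"xyz": [0, 0, 0.04], "spin": 0}, {"xyz": [0, 0, 0.06], "spin": 0}, {"xyz": [0, 0, 0.06], "spin": 0}, {"xyz": [0, 0, 0.06], "spin": 0}, {"xyz": [0, 0, 0.06], "spin": 0}, {"xyz": [0, 0, 0.06], "spin": 0}, {"xyz": [0, 0, 0.06], "spin": 0}, {"xyz": [0, 0, 0.05], "spin": 0}, {"xyz": [0, 0, 0.03], "spin": 0}, {"xyz": [0, 0, 0], "spin": 0}]}}

```text
time: 30.0
tool_pos: [432.7, -236.8, 234.0]
tcp_rot: [-3.141, -0.0, 1.557]
contact_force: [-1.3, -0.0, -4.7]
grip_width: 20.5
finger_force: 30.0
```

```bash
python3 - <<'E'
from plant import bot
from h import *
import pickle
for n in("wrist","scene","side"):
    im=bot.capture(n);cv2.imwrite(f"pics/{n}6.png",im)
print(bot.get_obs()["tool_pos"])
pickle.dump(bot.get_calibration("wrist"),open("w6.pkl","wb"))
w=cv2.imread("pics/wrist6.png")[130:330,220:420]
D=bot.get_calibration("side");S=bot.get_calibration("scene")
u,v=proj(D,(441,-237,60)).astype(int);a=cv2.imread("pics/side6.png")[v-60:v+60,u-50:u+50]
s,t=proj(S,(441,-237,60)).astype(int);b=cv2.imread("pics/scene6.png")[t-60:t+60,s-50:s+50]
print(u,v,s,t)
r=lambda x,f:cv2.resize(x,None,fx=f,fy=f,interpolation=cv2.INTER_CUBIC)
out=np.zeros((600,800,3),np.uint8)
out[:400,:400]=r(w,2); out[:480,400:800]=r(a,4); cv2.imwrite("pics/m6.png",out)
cv2.imwrite("pics/b6.png",r(b,5))
E
```

```text
[ 432.86773759 -236.93210417  234.31719773]
400 221 243 224
```

View pics/m6.png

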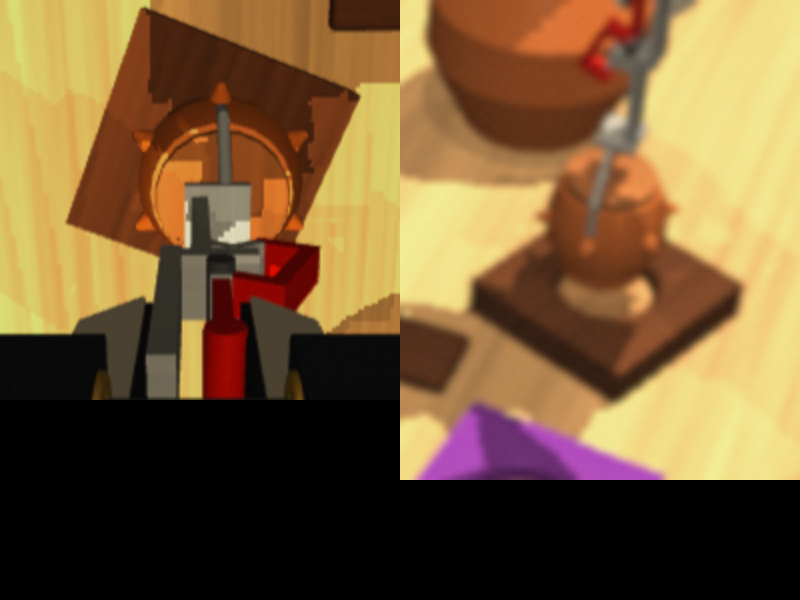

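```bash
python3 - <<'E'
from plant import bot
import pickle
from h import *
c=pickle.load(open("w6.pkl","rb"));D=bot.get_calibration("side")
q=lambda n,x,y,z:print(n,plane(c,(x+.5)/2-.5+220,(y+.5)/2-.5+130,z).round(1))
q("corner",358,95,26);q("corner",67,223,26);q("corner",145,8,26)
q("bellyL",139,180,84);q("bellyR",301,180,84)
q("lid?",152,185,111);q("lid",293,185,111)
q("horn",146,362,265);q("horn",175,362,265)
for x in (148,268): print("side belly",plane(D,350+x/4,161+230/4,84).round(1))
# expected silhouette of belly for a jar with centre X: sphere-ish radius 37
d=lambda z,p:proj(D,(p[0],p[1],z)).round(1)
print(proj(D,(441,-237,84)),proj(D,(441,-237,26)),proj(D,(441,-237,16)))
E
```

```text
corner [ 516.4 -205.9   26. ]
corner [ 362.1 -272.8   26. ]
corner [ 408.4 -161.4   26. ]
bellyL [ 407.1 -234.7   84. ]
bellyR [ 479.8 -235.8   84. ]
lid? [ 414.7 -230.2  111. ]
lid [ 472.6 -231.   111. ]
horn [ 422.9 -227.2  265. ]
horn [ 428.8 -227.3  265. ]
side belly [ 466.7 -204.2   84. ]
side belly [ 401.3 -233.5   84. ]
[401.56885397 213.37141313] [399.3584572  231.53904121] [398.9888998  234.57649654]
```

>>> {"op": "jog_arm", "data": {"targets": [{"xyz": [-0.006, -0.0375, 0], "spin": 0}, {"xyz": [0, 0, 0.02], "spin": 0}, {"xyz": [0, 0, 0.02], "spin": 0}, {"xyz": [0, 0, 0.02], "spin": 0}, {"xyz": [0, 0, 0.02], "spin": 0}, {"xyz": [0, 0, 0.02], "spin": 0}, {"xyz": [0, 0, 0], "spin": 0}, {"xyz": [0, 0, 0], "spin": 0}, {"xyz": [0, 0, 0], "spin": 0}, {"xyz": [0, 0, 0], "spin": 0}]}}

```text
time: 31.4
tool_pos: [429.8, -237.3, 226.2]
tcp_rot: [3.142, 0.0, 1.557]
contact_force: [0.1, -0.1, -4.4]
grip_width: 20.5
finger_force: 30.0
```

```bash
python3 - <<'E'
from plant import bot
from h import *
o=bot.get_obs();print(o["tool_pos"],o["contact_force"])
# belly / recess segmentation in the side view: row-wise jar extents
for n,p in(("side",(441,-237,60)),("scene",(441,-237,60))):
    C=bot.get_calibration(n);A=[bot.capture(n).astype(float) for _ in range(4)];im=np.mean(A,0).astype(np.uint8)
    cv2.imwrite(f"pics/{n}7.png",im)
    u,v=proj(C,p).astype(int);cv2.imwrite(f"pics/{n}7c.png",cv2.resize(im[v-50:v+50,u-40:u+40],None,fx=5,fy=5,interpolation=cv2.INTER_CUBIC));print(n,u-40,v-50)
a=cv2.imread("pics/side7c.png");b=cv2.imread("pics/scene7c.png");cv2.imwrite("pics/m7.png",np.hstack([a,b]))
E
```

```text
[ 429.78128945 -237.33194943  226.20399448] [ 0.12784429 -0.09030433 -4.35409812]
side 360 171
scene 203 174
```

View pics/m7.png

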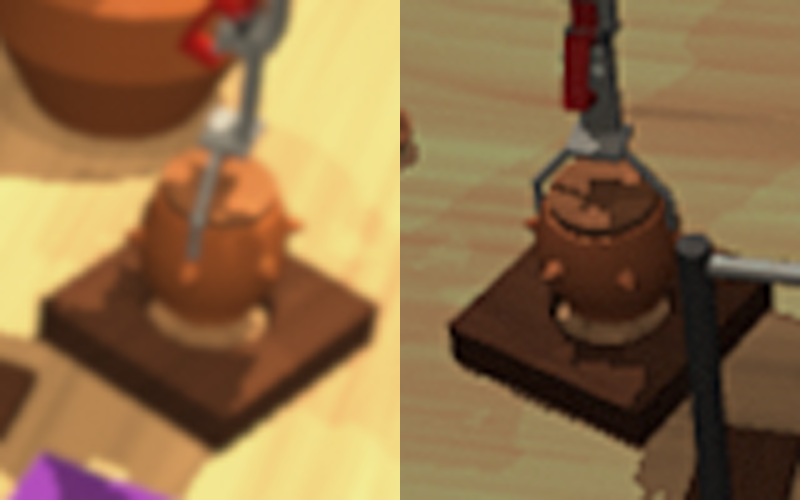

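```bash
python3 - <<'E'
from plant import bot
from h import *
for n in("side","scene"):
    C=bot.get_calibration(n);g=lambda x,y,z:proj(C,(x,y,z))
    b=g(441,-237,26);print(n,g(441,-237,76)-b,g(451,-237,26)-b,g(441,-227,26)-b)
E
```

```text
side [  1.89853647 -15.60439504] [-3.84807154 -1.07965294] [-1.26981606  2.41870801]
scene [ -1.65077794 -14.13801916] [-0.95712835  2.67484364] [3.77032746 0.43726136]
```

>>> {"op": "jog_arm", "data": {"targets": [{"xyz": [-0.02, -0.01, 0], "spin": 0}, {"xyz": [-0.018, -0.009, 0], "spin": 0}, {"xyz": [0, 0, 0.01], "spin": 0}, {"xyz": [0, 0, 0.01], "spin": 0}, {"xyz": [0, 0, 0.01], "spin": 0}, {"xyz": [0, 0, 0.01], "spin": 0}, {"xyz": [0, 0, 0], "spin": 0}, {"xyz": [0, 0, 0], "spin": 0}, {"xyz": [0, 0, 0], "spin": 0}, {"xyz": [0, 0, 0], "spin": 0}]}}

```text
time: 33.05
tool_pos: [428.2, -240.3, 223.0]
tcp_rot: [-3.142, 0.0, 1.557]
contact_force: [-0.3, 0.4, -4.0]
grip_width: 20.5
finger_force: 30.0
```

>>> {"op": "jog_arm", "data": {"targets": [{"xyz": [0, 0, 0.008], "spin": 0}, {"xyz": [0, 0, 0.008], "spin": 0}, {"xyz": [0, 0, 0.008], "spin": 0}, {"xyz": [0, 0, 0.008], "spin": 0}, {"xyz": [0, 0, 0], "spin": 0}, {"xyz": [0, 0, 0], "spin": 0}, {"xyz": [0, 0, 0], "spin": 0}, {"xyz": [0, 0, 0], "spin": 0}, {"xyz": [0, 0, 0], "spin": 0}, {"xyz": [0, 0, 0], "spin": 0}]}}

```text
time: 34.3
tool_pos: [428.2, -240.3, 220.4]
tcp_rot: [3.142, 0.0, 1.557]
contact_force: [0.0, -0.6, -4.5]
grip_width: 20.6
finger_force: 30.0
```

>>> {"op": "jog_arm", "data": {"targets": [{"xyz": [0, 0, 0.008], "spin": 0}, {"xyz": [0, 0, 0.008], "spin": 0}, {"xyz": [0, 0, 0.008], "spin": 0}, {"xyz": [0, 0, 0], "spin": 0}, {"xyz": [0, 0, 0], "spin": 0}, {"xyz": [0, 0, 0], "spin": 0}, {"xyz": [0, 0, 0], "spin": 0}, {"xyz": [0, 0, 0], "spin": 0}, {"xyz": [0, 0, 0], "spin": 0}, {"xyz": [0, 0, 0], "spin": 0}]}}

```text
time: 35.55
tool_pos: [428.2, -240.3, 218.5]
tcp_rot: [3.142, 0.0, 1.557]
contact_force: [0.1, -0.5, -4.6]
grip_width: 20.5
finger_force: 30.0
```

>>> {"op": "jog_arm", "data": {"targets": [{"xyz": [0, 0, 0.008], "spin": 0}, {"xyz": [0, 0, 0.008], "spin": 0}, {"xyz": [0, 0, 0.008], "spin": 0}, {"xyz": [0, 0, 0], "spin": 0}, {"xyz": [0, 0, 0], "spin": 0}, {"xyz": [0, 0, 0], "spin": 0}, {"xyz": [0, 0, 0], "spin": 0}, {"xyz": [0, 0, 0], "spin": 0}, {"xyz": [0, 0, 0], "spin": 0}, {"xyz": [0, 0, 0], "spin": 0}]}}

```text
time: 36.8
tool_pos: [428.2, -240.4, 216.6]
tcp_rot: [3.142, 0.0, 1.557]
contact_force: [-0.3, -0.6, -4.4]
grip_width: 20.3
finger_force: 30.0
```

>>> {"op": "jog_arm", "data": {"targets": [{"xyz": [0, 0, 0.008], "spin": 0}, {"xyz": [0, 0, 0.008], "spin": 0}, {"xyz": [0, 0, 0.008], "spin": 0}, {"xyz": [0, 0, 0], "spin": 0}, {"xyz": [0, 0, 0], "spin": 0}, {"xyz": [0, 0, 0], "spin": 0}, {"xyz": [0, 0, 0], "spin": 0}, {"xyz": [0, 0, 0], "spin": 0}, {"xyz": [0, 0, 0], "spin": 0}, {"xyz": [0, 0, 0], "spin": 0}]}}

```text
time: 38.05
tool_pos: [428.2, -240.3, 214.6]
tcp_rot: [3.142, 0.0, 1.557]
contact_force: [-0.2, 0.7, -4.7]
grip_width: 20.6
finger_force: 30.0
```

>>> {"op": "jog_arm", "data": {"targets": [{"xyz": [0, 0, 0.008], "spin": 0}, {"xyz": [0, 0, 0.008], "spin": 0}, {"xyz": [0, 0, 0], "spin": 0}, {"xyz": [0, 0, 0], "spin": 0}, {"xyz": [0, 0, 0], "spin": 0}, {"xyz": [0, 0, 0], "spin": 0}, {"xyz": [0, 0, 0], "spin": 0}, {"xyz": [0, 0, 0], "spin": 0}, {"xyz": [0, 0, 0], "spin": 0}, {"xyz": [0, 0, 0], "spin": 0}]}}

```text
time: 39.3
tool_pos: [428.2, -240.3, 213.4]
tcp_rot: [3.142, 0.0, 1.557]
contact_force: [0.4, -0.3, -4.7]
grip_width: 20.8
finger_force: 30.0
```

>>> {"op": "jog_arm", "data": {"targets": [{"xyz": [0, 0, 0.008], "spin": 0}, {"xyz": [0, 0, 0.008], "spin": 0}, {"xyz": [0, 0, 0], "spin": 0}, {"xyz": [0, 0, 0], "spin": 0}, {"xyz": [0, 0, 0], "spin": 0}, {"xyz": [0, 0, 0], "spin": 0}, {"xyz": [0, 0, 0], "spin": 0}, {"xyz": [0, 0, 0], "spin": 0}, {"xyz": [0, 0, 0], "spin": 0}, {"xyz": [0, 0, 0], "spin": 0}]}}

```text
time: 40.55
tool_pos: [428.2, -240.3, 212.1]
tcp_rot: [3.142, 0.0, 1.557]
contact_force: [0.1, 0.1, -4.6]
grip_width: 20.7
finger_force: 30.0
```

>>> {"op": "jog_arm", "data": {"targets": [{"xyz": [0, 0, 0.008], "spin": 0}, {"xyz": [0, 0, 0.008], "spin": 0}, {"xyz": [0, 0, 0], "spin": 0}, {"xyz": [0, 0, 0], "spin": 0}, {"xyz": [0, 0, 0], "spin": 0}, {"xyz": [0, 0, 0], "spin": 0}, {"xyz": [0, 0, 0], "spin": 0}, {"xyz": [0, 0, 0], "spin": 0}, {"xyz": [0, 0, 0], "spin": 0}, {"xyz": [0, 0, 0], "spin": 0}]}}

```text
time: 41.8
tool_pos: [428.2, -240.3, 210.8]
tcp_rot: [3.142, 0.0, 1.557]
contact_force: [-0.0, -0.9, -4.9]
grip_width: 20.9
finger_force: 30.0
```

>>> {"op": "jog_arm", "data": {"targets": [{"xyz": [0, 0, 0.006], "spin": 0}, {"xyz": [0, 0, 0.006], "spin": 0}, {"xyz": [0, 0, 0], "spin": 0}, {"xyz": [0, 0, 0], "spin": 0}, {"xyz": [0, 0, 0], "spin": 0}, {"xyz": [0, 0, 0], "spin": 0}, {"xyz": [0, 0, 0], "spin": 0}, {"xyz": [0, 0, 0], "spin": 0}, {"xyz": [0, 0, 0], "spin": 0}, {"xyz": [0, 0, 0], "spin": 0}]}}

```text
time: 43.05
tool_pos: [428.4, -240.6, 210.6]
tcp_rot: [3.141, 0.001, 1.557]
contact_force: [-1.4, 0.5, 5.9]
grip_width: 20.9
finger_force: 30.0
```

>>> {"op": "jog_arm", "data": {"targets": [{"xyz": [0, 0, 0.006], "spin": 0}, {"xyz": [0, 0, 0.006], "spin": 0}, {"xyz": [0, 0, 0], "spin": 0}, {"xyz": [0, 0, 0], "spin": 0}, {"xyz": [0, 0, 0], "spin": 0}, {"xyz": [0, 0, 0], "spin": 0}, {"xyz": [0, 0, 0], "spin": 0}, {"xyz": [0, 0, 0], "spin": 0}, {"xyz": [0, 0, 0], "spin": 0}, {"xyz": [0, 0, 0], "spin": 0}]}}

```text
time: 44.3
tool_pos: [428.6, -240.9, 210.6]
tcp_rot: [3.14, 0.002, 1.557]
contact_force: [-2.6, 0.7, 11.7]
grip_width: 20.6
finger_force: 30.0
```

>>> {"op": "jog_arm", "data": {"targets": [{"xyz": [0, 0, -0.004], "spin": 0}, {"xyz": [0, 0, -0.004], "spin": 0}, {"xyz": [0, 0, 0], "spin": 0}, {"xyz": [0, 0, 0], "spin": 0}, {"xyz": [0, 0, 0], "spin": 0}, {"xyz": [0, 0, 0], "spin": 0}, {"xyz": [0, 0, 0], "spin": 0}, {"xyz": [0, 0, 0], "spin": 0}, {"xyz": [0, 0, 0], "spin": 0}, {"xyz": [0, 0, 0], "spin": 0}], "gripper": 22}}

```text
time: 45.55
tool_pos: [428.5, -240.7, 210.6]
tcp_rot: [3.14, 0.001, 1.557]
contact_force: [-2.2, 0.4, 7.8]
grip_width: 20.5
finger_force: 30.0
```

>>> {"op": "jog_arm", "data": {"targets": [{"xyz": [0, 0.012, 0.002], "spin": 0}, {"xyz": [0, 0.012, 0.002], "spin": 0}, {"xyz": [0, 0, 0], "spin": 0}, {"xyz": [0, 0, 0], "spin": 0}, {"xyz": [0, 0, 0], "spin": 0}, {"xyz": [0, 0, 0], "spin": 0}, {"xyz": [0, 0, 0], "spin": 0}, {"xyz": [0, 0, 0], "spin": 0}, {"xyz": [0, 0, 0], "spin": 0}, {"xyz": [0, 0, 0], "spin": 0}], "gripper": 27}}

```text
time: 46.8
tool_pos: [430.4, -240.8, 210.2]
tcp_rot: [3.14, 0.002, 1.557]
contact_force: [-2.3, -0.0, 6.4]
grip_width: 24.9
finger_force: 11.7
```

>>> {"op": "jog_arm", "data": {"targets": [{"xyz": [0, 0.014, 0.003], "spin": 0}, {"xyz": [0, 0.014, 0.003], "spin": 0}, {"xyz": [0, 0, 0], "spin": 0}, {"xyz": [0, 0, 0], "spin": 0}, {"xyz": [0, 0, 0], "spin": 0}, {"xyz": [0, 0, 0], "spin": 0}, {"xyz": [0, 0, 0], "spin": 0}, {"xyz": [0, 0, 0], "spin": 0}, {"xyz": [0, 0, 0], "spin": 0}, {"xyz": [0, 0, 0], "spin": 0}], "gripper": 32}}

```text
time: 48.05
tool_pos: [432.5, -240.6, 209.1]
tcp_rot: [3.141, 0.001, 1.557]
contact_force: [-2.2, 1.0, 6.0]
grip_width: 29.5
finger_force: 10.3
```

>>> {"op": "jog_arm", "data": {"targets": [{"xyz": [0, 0.014, 0.003], "spin": 0}, {"xyz": [0, 0.014, 0.003], "spin": 0}, {"xyz": [0, 0, 0], "spin": 0}, {"xyz": [0, 0, 0], "spin": 0}, {"xyz": [0, 0, 0], "spin": 0}, {"xyz": [0, 0, 0], "spin": 0}, {"xyz": [0, 0, 0], "spin": 0}, {"xyz": [0, 0, 0], "spin": 0}, {"xyz": [0, 0, 0], "spin": 0}, {"xyz": [0, 0, 0], "spin": 0}], "gripper": 37}}

```text
time: 49.3
tool_pos: [434.6, -240.4, 208.1]
tcp_rot: [-3.142, -0.0, 1.557]
contact_force: [0.4, -0.7, -3.8]
grip_width: 34.1
finger_force: 7.4
```

>>> {"op": "jog_arm", "data": {"targets": [{"xyz": [0, 0.014, 0.006], "spin": 0}, {"xyz": [0, 0.014, 0.006], "spin": 0}, {"xyz": [0, 0, 0], "spin": 0}, {"xyz": [0, 0, 0], "spin": 0}, {"xyz": [0, 0, 0], "spin": 0}, {"xyz": [0, 0, 0], "spin": 0}, {"xyz": [0, 0, 0], "spin": 0}, {"xyz": [0, 0, 0], "spin": 0}, {"xyz": [0, 0, 0], "spin": 0}, {"xyz": [0, 0, 0], "spin": 0}], "gripper": 42}}

```text
time: 50.55
tool_pos: [437.1, -240.6, 207.6]
tcp_rot: [3.141, 0.001, 1.557]
contact_force: [-1.2, -0.0, 5.3]
grip_width: 38.2
finger_force: 7.7
```

>>> {"op": "jog_arm", "data": {"targets": [{"xyz": [0, 0.014, 0], "spin": 0}, {"xyz": [0, 0, 0], "spin": 0}, {"xyz": [0, 0, 0], "spin": 0}, {"xyz": [0, 0, 0], "spin": 0}, {"xyz": [0, 0, 0], "spin": 0}, {"xyz": [0, 0, 0], "spin": 0}, {"xyz": [0, 0, 0], "spin": 0}, {"xyz": [0, 0, 0], "spin": 0}, {"xyz": [0, 0, 0], "spin": 0}, {"xyz": [0, 0, 0], "spin": 0}], "gripper": 48}}

```text
time: 51.8
tool_pos: [438.0, -240.5, 207.3]
tcp_rot: [3.142, 0.0, 1.557]
contact_force: [0.8, 0.1, 0.3]
grip_width: 44.5
finger_force: 0.0
```

Released. Open wide and retreat straight up.

>>> {"op": "jog_arm", "data": {"targets": [{"xyz": [0, 0, 0], "spin": 0}, {"xyz": [0, 0, 0], "spin": 0}, {"xyz": [0, 0, 0], "spin": 0}, {"xyz": [0, 0, 0], "spin": 0}, {"xyz": [0, 0, -0.05], "spin": 0}, {"xyz": [0, 0, -0.15], "spin": 0}, {"xyz": [0, 0, -0.3], "spin": 0}, {"xyz": [0, 0, -0.4], "spin": 0}, {"xyz": [0, 0, -0.4], "spin": 0}, {"xyz": [0, 0, -0.2], "spin": 0}], "gripper": 85}}

```text
time: 53.05
tool_pos: [438.4, -240.8, 330.2]
tcp_rot: [3.138, 0.002, 1.557]
contact_force: [0.4, -0.1, -0.9]
grip_width: 78.2
finger_force: 0.0
```

```bash
python3 - <<'E'
from plant import bot
from h import *
o=bot.get_obs();print(o["time"],o["tool_pos"],o["contact_force"],o["grip_width"])
im=bot.capture("wrist").astype(int);C=bot.get_calibration("wrist")
# red lever pixels, orange jar extents
b,g,r=im[...,0],im[...,1],im[...,2]
m=(r>120)&(g<40)&(b<40);y,x=np.nonzero(m)
print("red",m.sum(),x.min(),x.max(),y.min(),y.max())
J=(440,-237.5)
for n,dx,z in(("horn outer",-21,285-50),("lever",13.5,15.5+208),("lid",0,15.5+72)): print(n,proj(C,(J[0]+dx,J[1],z)).round(1))
# lever bar: rightmost/lowest red blob
k=cv2.connectedComponentsWithStats(m.astype(np.uint8));print(k[2][1:][k[2][1:,4]>30],k[3][1:][k[2][1:,4]>30])
# belly extent: orange mask near jar at its widest row
c=proj(C,(*J,60)).astype(int);print(c)
o2=(r>1.5*g)&(r>60)&(g>1.2*b)
E
```

```text
53.05 [ 438.36929649 -240.75063881  330.18057117] [ 0.39338862 -0.07473882 -0.90290736] 78.21198314609242
red 593 314 343 213 248
horn outer [290.9 235. ]
lever [336.  230.1]
lid [318.  197.6]
[[321 216  16   6  58]
 [314 218  30  31 534]] [[329.51724138 217.56896552]
 [330.84831461 232.13108614]]
[317 193]
```

```bash
python3 -c "
from plant import bot
print(bot.close_job())"
```

```text
the job is handed in; nothing more can be done
None
```

I handed the job in at about 53 s: the orange jar stands in the recess with its keeper shut, by my last readings (lever position and touchdown height), the gripper is clear above it, and I felt no rail contact during the lift; the hand-in returned no verdict.

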